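# Clear the lapping plate and fetch the long sanding block

## Task

First slide the wax tin off the stone lapping plate onto its round parking disc, keeping it flat on the bench. Then take the long sanding block off its barbed hook without forcing it (raise it, tilt it and back it over the barb) and set it gently down, upright, in the middle of the plate with its sole lengthwise along the plate. Leave the short block on its hook and everything else where it is.

Things in the scene. Friction and masses are not known exactly. Their poses are not given: they have to be found in the camera images.
- hook_stand: Fixed steel stand. Origin: on the bench under the middle of its rail. The rail, 12 mm thick, axis at 190 mm height and x = 0, runs along own y from -135 to 135 mm. Two equal barbed hooks leave it along own -x, at y = +70 and y = -70 mm. Only the hook tips and blocks rise above the rail. Foot plate 12 mm high, x -20 to 80, y -150 to 150 mm.
- long_block_mid (a point): Centre of the long sanding block, half-way up (82.5 mm over its underside); it hangs on either hook, own x and y parallel to the stand's. Sole 46 (own x) x 120 (own y) x 20 mm; on its middle an upright handle board 12 mm thick (own x) and 44 mm wide (own y), its top 165 mm above the underside. About 0.3 kg; it stands steadily on its sole. Own z is up.
- hook_bend (a point): Where the level bar of the hook at the stand's y = +70 mm bends up (point on the bar axis; stand x = -75 mm, z = 190 mm). Each hook is a round bar 8 mm thick: level from the rail to x = -75 mm, then rising 55 degrees from level, onwards in -x, for 30 mm; an 11 mm ball sits on the tip (centre at x = -92 mm, z = 214.6 mm). Own axes as the stand.
- long_block_hole (a point): Centre of the hole through the long block's handle board (105 mm over the underside), along own x: 24 mm wide, 22 mm high; 49 mm of solid board above it. It hangs with the hole's upper edge on the level bar, 40 to 50 mm from the rail. Upright, the board cannot pass the bent tip; tilted 30 to 45 degrees, top towards the rail, the hole slips along and over it.
- short_block_mid (a point): The short sanding block, on the other hook; the same in all but its sole, which is 80 mm long. Point: its centre, 82.5 mm above its underside. It stays where it hangs.
- lap_plate: Lapping plate of pale stone, let in flush with the bench (no step, things slide over its edge): 110 mm (own x) x 160 mm (own y). Origin: centre of its surface, on bench height.
- park_disc: Parking place for the tin: round dark rubber disc 130 mm across, let in flush with the bench (no step). Origin: its centre, on bench height.
- wax_tin_mid (a point): Round, flat, closed wax tin, 96 mm across, 45 mm high, standing loose on the lapping plate; too wide to grip. Point: its centre, half-way up (22.5 mm). About 0.35 kg.
- weight_mid (a point): Bystander: brass weight, 44 mm across, 45 mm high, standing between the plate and the disc. Point: its centre, half-way up.
- tape_roll: Bystander: paper tape roll lying flat in front of the hooks, 60 mm across, 20 mm high. Origin: centre of its underside.
- glue_bottle: Bystander: upright bottle, 54 mm across, 150 mm high. Origin: centre of its underside.
- bar_clamp: Bystander: bar clamp lying on the bench, bar 240 mm along its own x, jaws reaching to its own y = +73 mm, 24 mm high. Origin: middle of the bar, on the bench.
- offcut: Bystander: wooden offcut 90 x 50 x 30 mm. Origin: centre of its underside.
- cup: Bystander: cup, 70 mm across, 85 mm high. Origin: centre of its underside.
There are look-alikes about, which are no part of the job. Leave any green or turquoise look-alike of the part that bears long_block_mid alone.

How it is judged (in metres and radians):
On the way, in this order (a step that is already met when the one before it is completed fails the run):
1. the tin is parked on the round disc (horizontal distance between wax_tin_mid and park_disc below 0.02 m and angle between wax_tin_mid's own z axis and vertical below 0.1 rad and height (world z) of wax_tin_mid below 0.03 m), for 0.2 s.
2. the long block is off its hook, carried clear in front of the stand (x of long_block_mid in the frame of hook_stand below -0.145 m and height (world z) of long_block_mid above 0.1 m), for 0.1 s.
At the end, for the whole second after the job is handed in: Tin flat on the disc, centres within 20 mm. Long block upright, released and at rest on the plate: within 20 mm of its centre lengthwise, 25 mm across, sole within 10 degrees of its long direction. Short block still on its hook, within 30 mm of its start (all of step 1 and y of long_block_mid in the frame of lap_plate between -0.02 and 0.02 m and x of long_block_mid in the frame of lap_plate between -0.025 and 0.025 m and angle between the y axis of long_block_mid and the y axis of lap_plate, either way round below 0.17 rad and angle between long_block_mid's own z axis and vertical below 0.08 rad and height (world z) of long_block_mid below 0.09 m and linear speed of each of long_block, wax_tin below 0.02 m/s and distance of short_block_mid from where it was at the start of the episode below 0.03 m); the robot touches nothing.
It fails at once if the tin is lifted or tipped instead of slid (height (world z) of wax_tin_mid above 0.045 m or angle between wax_tin_mid's own z axis and vertical above 0.3 rad).
It fails at once if the long block is forced against the hook (over 40 N) (contact force between long_block and hook_stand above 40 N).
It fails at once if the long block is dropped (faster than 0.5 m/s close to the bench) (height (world z) of long_block_mid below 0.105 m and linear speed of long_block above 0.5 m/s).
It fails at once if the short block is knocked off or shifted by more than 50 mm (distance of short_block_mid from where it was at the start of the episode above 0.05 m).
It fails at once if a bystander is moved by more than 30 mm (distance of any of weight_mid, tape_roll, glue_bottle, bar_clamp, offcut, cup from where it was at the start of the episode above 0.03 m).
It also fails if it takes over 67 s, if anything falls off the work surface, if the arm or the gripper's body presses on something with over 40 N, if the wrist force passes 120 N, or if a joint passes its speed limit or range.

## Robot

A 6-joint arm with a two-finger parallel gripper is mounted at the origin on the work surface. World frame = base frame: x ahead of the robot, y to its left, z up, the work surface at z = 0. Lengths are in mm, angles in rad, forces in N, time in s.
With the tool pointing down it reaches from about 350 to 875 mm from the base axis. Payload 4.2 kg.
Tool frame: the origin (TCP) lies at the very end of the fingers, on their centre line; the grasp point (between the pads) lies 19 mm behind it; z points along the fingers, y is the line along which they close (so a half turn about z gives the same grasp; the last joint's range is limited). The gripper opens to 85 mm and grips with 20 to 120 N. Pads are 22 mm wide; open, the fingers measure 114 mm over their backs; the gripper's body (76 mm by 85 mm) begins 54 mm behind the grasp point. The pads swing forward as they close: fully open they stand 13 mm farther back than shut.
Start: joints at [1.498, 0.385, 0.008, 0, -1.194, -0.259], TCP at [203.558, 590.9, 231.312] pointing down, gripper open.
Joint ranges: [-3.14, 3.14], [-1.21, 2.06], [-1.07, 1.41], [-3.16, 2.05], [-2.99, -0.16], [-3.1, 3.1]. Speed limits (rad/s): [2.79, 2.79, 3.14, 3.14, 3.14, 3.14].

## Interface

Orientations are given as a unit quaternion [x, y, z, w].
In Python, from bench import arm gives the robot as it stands.
- The arm moves only by the tool servo_tool, never from a script. Its argument "rows" is a list that holds one entry, the list of rows, each a list of 7 numbers: the finger opening in mm, from 0 to 85.4, then the shift along the tool's x, y, z in mm, then the turn, a rotation vector about the tool's x, y, z in rad. A call has 1 to 10 rows; each row is the pose to reach, as a shift and turn from the pose commanded when the call began, along the tool's axes at that moment; what a row does not reach only later rows make up. A row lasts 1/8 s, in which the tool goes at most 62.5 mm and 10.7 degrees, less where a joint would pass 70% of its speed; a pose out of reach is approached as far as the arm can. A call with a gripper value outside its range is refused whole. The fingers move at their own pace and stop on an object; the grip force is fixed at half the most. Time passes only in rows, so rows that repeat a pose let the fingers close. It gives the time, the measured TCP pose, the force, the opening and the grip force at its end, in the units of the state.
- arm.read_state(): the state, without advancing time (a new reading comes with each control period).
- arm.get_image(name): name is "scene" or "top" or "wrist"; returns the picture (400x640x3 uint8, red, green, blue); there is no depth.
- arm.camera_params(name): a dict with "intrinsics" (3x3 intrinsics, pixels), "R" (3x3) and "t" (3): a world point X has camera coordinates R X + t. Camera axes: x right, y down, z forward; pixel columns grow to the right and rows downward; lengths in mm; the calibration is good to about 2 mm. The wrist camera is an equidistant fisheye: a pixel r from the principal point sees the ray r / f radians off the axis. A picture is of the moment at which its call begins: read the wrist's pose just before it. camera_params takes no time and is no camera call; for the wrist camera it gives the pose at the moment of the call.
- arm.job_done(): hands the job in; it is judged then, once.
The state is a dict: "clock": time; "joints": joint angles; "joint_vel": joint speeds; "joint_efforts": joint torques, N m; "position": TCP position; "ee_rot": TCP orientation; "contact_force": force on the tool from outside, world axes, zero at the start; "wrist_torque": the same for the moment, N m; "gripper_width": finger opening in mm; "grasp_force": force on a finger pad.
Only numpy, scipy, OpenCV 4.12 (cv2) and the standard library are available. Lean on these libraries where they do the work, as an engineer would, in place of code of your own. Each camera call takes 0.05 s, during which the arm holds its last target. There are 200 camera calls.

## Working session

There is one attempt and no reset: what is moved stays moved. The work goes in short steps, Python scripts to look and compute and a tool call to move; the robot and the scene stay as the last step left them, time stands still between calls to the robot, and variables do not carry over. Pictures are saved under pics/ and viewed, at most 11 in all, crops included, and the job is handed in when it is done.

Besides the shell and the picture viewer there is one more tool, called after "Request:" as name([rows], argument=value, ...), one row to a line, values as JSON. servo_tool: Moves the arm, as the interface text tells. Its arguments: {"type":"object","properties":{"rows":{"type":"array"}},"required":["rows"]}

```bash
mkdir -p pics; ls; python3 - <<'E'
from bench import arm
import cv2,numpy as np
np.set_printoptions(precision=4,suppress=True)
for n in ("scene","top"):
    im=arm.get_image(n); cv2.imwrite(f"pics/{n}0.png",im[:,:,::-1])
    p=arm.camera_params(n); print(n,p)
s=arm.read_state(); print(s)
E
```

```text
pics
scene {'intrinsics': array([[369.6751,   0.    , 322.7731],
       [  0.    , 369.6751, 200.2143],
       [  0.    ,   0.    ,   1.    ]]), 'R': array([[-0.3684,  0.9296, -0.0076],
       [ 0.7115,  0.2767, -0.6459],
       [-0.5984, -0.2434, -0.7634]]), 't': array([ 178.4933, -252.5313, 1435.0725])}
top {'intrinsics': array([[426.8317,   0.    , 321.116 ],
       [  0.    , 426.8317, 205.037 ],
       [  0.    ,   0.    ,   1.    ]]), 'R': array([[-0.0112, -0.9998, -0.0168],
       [-0.9895,  0.0135, -0.1436],
       [ 0.1438,  0.015 , -0.9895]]), 't': array([  -0.1428,  508.6711, 1367.0448])}
{'clock': 0.1, 'joints': array([ 1.4976,  0.3855,  0.0068, -0.0004, -1.194 , -0.2586]), 'joint_vel': array([-0.0001, -0.    ,  0.0029,  0.0013,  0.0006,  0.0005]), 'joint_efforts': array([ -0.0007, -39.3319,  18.8929,   4.198 ,  -0.0026,   0.    ]), 'position': array([203.3815, 590.4365, 230.3236]), 'ee_rot': array([ 0.9863, -0.1652, -0.0001,  0.001 ]), 'contact_force': array([-0.3697, -0.6653,  0.2026]), 'wrist_torque': array([-0.0043, -0.0019, -0.0016]), 'grasp_force': 0.0, 'gripper_width': 85.26464063511278}
```

View pics/scene0.png

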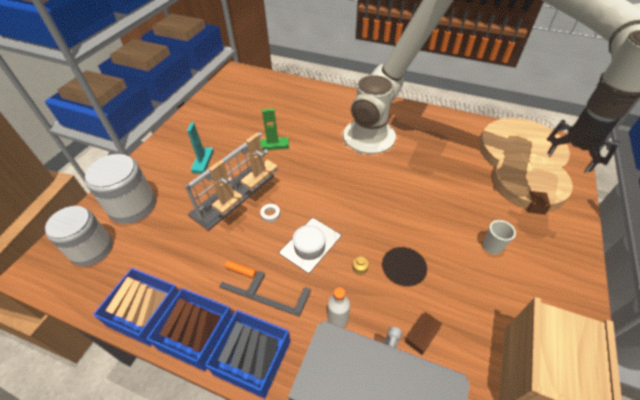

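View pics/top0.png

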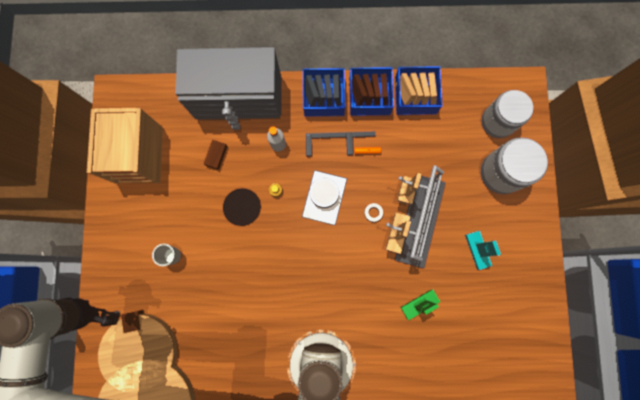

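The scene view shows the hook stand at about (235,180), the plate at (310,243) and the disc at (405,266). In the top view the plate and tin are at (325,195), the disc at (241,207), the weight at (275,190), the tape at (374,212), and the stand with both blocks at about (415,215). I'll enlarge both.

```bash
python3 - <<'E'
import cv2
a=cv2.imread("pics/top0.png")[150:280,290:450]; cv2.imwrite("pics/topc.png",cv2.resize(a,None,fx=4.6,fy=4.6,interpolation=cv2.INTER_CUBIC)); 
a=cv2.imread("pics/scene0.png")[125:275,180:350]; cv2.imwrite("pics/scenec.png",cv2.resize(a,None,fx=4,fy=4,interpolation=cv2.INTER_CUBIC)); 
E
```

```text
(no output)
```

View pics/topc.png

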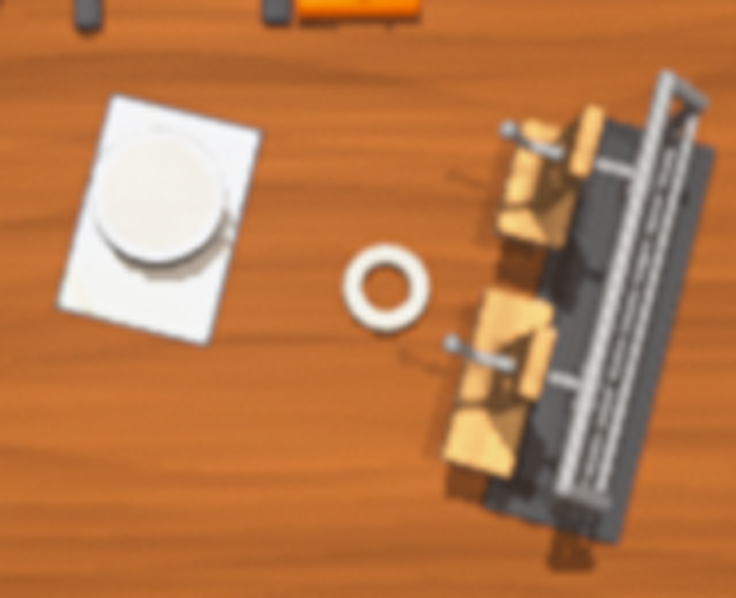

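View pics/scenec.png

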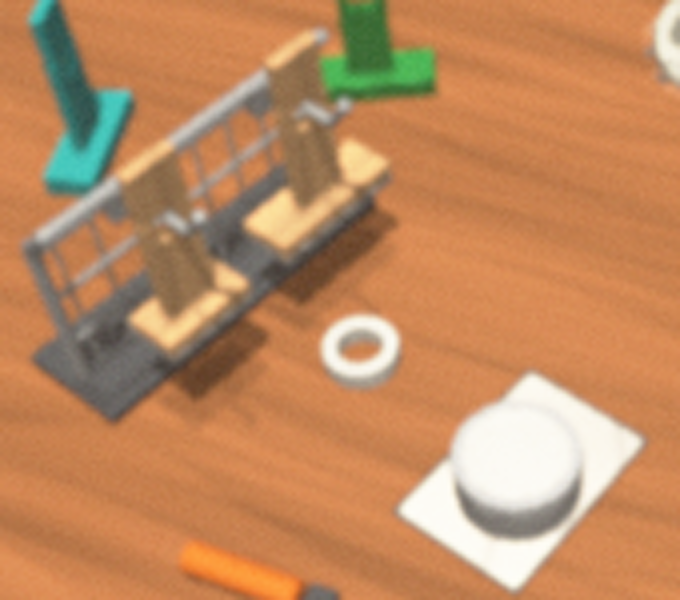

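The near block, at own y about -70 with its sole running from (490,290) to (450,470) in the top crop, has the longer sole, so it is the long one. Hook tips are at (451,343) and (508,130), and the rail runs from (567,490) to (668,80). In the scene crop the tips are at (345,105) and (198,217), and the rail ends at (35,243) and (322,37).

```bash
cat > h.py <<'E'
import numpy as np, cv2
from bench import arm
from scipy.optimize import least_squares
from scipy.spatial.transform import Rotation as Ro
np.set_printoptions(precision=3,suppress=True)
def C(n): p=arm.camera_params(n); return p["intrinsics"],p["R"],p["t"]
def ray(n,uv,z):
    K,R,t=C(n); d=R.T@np.linalg.inv(K)@[*uv,1]; o=-R.T@t; return o+d*(z-o[2])/d[2]
def proj(n,X):
    K,R,t=C(n); c=K@(R@np.asarray(X,float)+t); return c[:2]/c[2]
def tc(u,v): return ((u+.5)/4.6-.5+290,(v+.5)/4.6-.5+150)
def sc(u,v): return ((u+.5)/4-.5+180,(v+.5)/4-.5+125)
def fitpose(obs,x0):  # obs: (cam,uv,local pt)
    def f(q):
        c,s=np.cos(q[2]),np.sin(q[2])
        return np.concatenate([proj(n,[q[0]+c*p[0]-s*p[1],q[1]+s*p[0]+c*p[1],p[2]])-uv for n,uv,p in obs])
    r=least_squares(f,x0,x_scale=[100,100,1]); return r.x,r.fun.reshape(-1,2)
E
python3 - <<'E'
from h import *
import cv2
# plate
L=[(55,80,0),(55,-80,0),(-55,-80,0),(-55,80,0)]
pl=[tc(112,95),tc(260,131),tc(208,346),tc(57,307)]
P=[ray("top",p,0) for p in pl]; print("plate corners",np.array(P)[:,:2], [np.linalg.norm(P[i]-P[(i+1)%4]) for i in range(4)])
ps=[sc(397,511),sc(532,372),sc(643,440),sc(515,590)]
Q=[ray("scene",p,0) for p in ps]; print("scene",np.array(Q)[:,:2])
print("ctr",np.mean(P,0),np.mean(Q,0))
print("tin", ray("top",tc(158,197),45), ray("scene",sc(516,450),45))
print("tape", ray("top",tc(386,287),20), ray("scene",sc(361,345),20))
im=cv2.imread("pics/top0.png"); g=im.max(2)
def blob(cam,c,r,z,pic):
    im=cv2.imread(pic); m=(im.max(2)<70).astype(np.uint8)
    n,l,s,ce=cv2.connectedComponentsWithStats(m); k=l[c[1],c[0]]; print(cam,s[k],ce[k],ray(cam,ce[k],z))
blob("top",(241,207),0,0,"pics/top0.png"); blob("scene",(405,266),0,0,"pics/scene0.png")
print("weight",ray("top",(275.5,189),45),ray("scene",(361,262),45))
obs=[("top",tc(567,490),(0,-135,193)),("top",tc(668,78),(0,135,193)),("top",tc(451,343),(-92,-70,215)),("top",tc(508,130),(-92,70,215)),
("scene",sc(35,243),(0,135,190)),("scene",sc(322,37),(0,-135,190)),("scene",sc(345,105),(-92,-70,215)),("scene",sc(198,217),(-92,70,215))]
q,r=fitpose(obs,[400,-250,-1.3]); print("stand",q,"\n",r)
q2,_=fitpose(obs[:4],q); q3,_=fitpose(obs[4:],q); print(q2,q3)
E
```

```text
plate corners [[634.367  17.203]
 [605.48  -92.096]
 [446.326 -51.111]
 [476.382  58.852]] [np.float64(113.05188070676998), np.float64(164.3461487095674), np.float64(113.99670286538196), np.float64(163.38277014054543)]
scene [[607.277 -91.049]
 [451.427 -47.835]
 [481.15   56.739]
 [635.956  16.026]]
ctr [540.639 -16.788   0.   ] [543.953 -16.53   -0.   ]
tin [549.1  -16.39  45.  ] [552.986 -16.683  45.   ]
tape [ 485.373 -179.616   20.   ] [ 489.694 -177.867   20.   ]
top [ 224  189   36   36 1015] [241.417 206.685] [512.014 263.905   0.   ]
scene [383 249  43  36 986] [404.691 266.64 ] [519.005 266.293   0.   ]
weight [562.838 143.029  45.   ] [576.728 150.292  45.   ]
stand [ 467.752 -306.774   -1.858] 
 [[-0.394 -1.239]
 [ 0.026 -0.475]
 [ 0.384 -0.526]
 [ 0.206 -0.741]
 [ 2.134 -1.823]
 [-0.581 -0.63 ]
 [-0.456 -0.276]
 [ 0.074 -0.342]]
[ 465.704 -306.558   -1.855] [ 470.923 -305.747   -1.863]
```

```bash
cat >> h.py <<'E'
def Rd(psi,axis=None,th=0):
    c,s=np.cos(psi),np.sin(psi); R=np.array([[c,s,0],[s,-c,0],[0,0,-1.]])
    return R if axis is None else Ro.from_rotvec(np.array(axis)*th).as_matrix()@R
def go(targets):  # list of (pos,R): shifts/turns from the current pose
    s=arm.read_state(); R0=Ro.from_quat(s["ee_rot"]).as_matrix()
    print("t",s["clock"],"pos",s["position"],"F",s["contact_force"],"w",s["gripper_width"])
    for p,R in targets:
        print(np.round(R0.T@(np.array(p)-s["position"]),1), np.round(Ro.from_matrix(R0.T@R).as_rotvec(),3))
E
python3 - <<'E'
from h import *
for n,c,z in (("top",(275,190),22),("scene",(361,265),22)):
    im=cv2.imread(f"pics/{n}0.png"); hsv=cv2.cvtColor(im,cv2.COLOR_BGR2HSV)
    m=np.zeros(im.shape[:2],np.uint8); m[c[1]-14:c[1]+14,c[0]-14:c[0]+14]=1
    w=m*((hsv[:,:,0]>17)&(hsv[:,:,0]<35)&(hsv[:,:,1]>90)).astype(np.uint8)
    k,l,s,ce=cv2.connectedComponentsWithStats(w); j=1+s[1:,4].argmax(); print(n,s[j],ce[j],ray(n,ce[j],z))
p=np.radians(-66.2)
go([((581,-85,200),Rd(p))])
# unhook: best tilt/offset clearance along the bar
bar=np.array([[-6,190],[-75,190],[-92.2,214.6]]); pts=[]
for a,b in zip(bar[:-1],bar[1:]):
    for f in np.linspace(0,1,60): pts.append([*(a+f*(b-a)),4])
pts.append([-92,214.6,5.5]); pts=np.array(pts)
def clr(x,z,th):
    d=pts[:,:2]-[x,z]; u=d[:,0]*np.cos(th)-d[:,1]*np.sin(th); v=d[:,0]*np.sin(th)+d[:,1]*np.cos(th)
    r=1e9
    for lo,hi in ((11,60),(-105,-11)):
        dx=np.maximum(abs(u)-6,0); dy=np.maximum(np.maximum(lo-v,v-hi),0); r=min(r,(np.hypot(dx,dy)-pts[:,2]).min())
    return r
for x in (-45,-50,-55,-60,-65,-70,-75,-80,-85,-90,-95,-100,-105,-110):
    best=max((clr(x,z,np.radians(t)),-abs(t-35),z,t) for z in np.arange(184,236,1) for t in range(0,61,5))
    f={t:max((round(clr(x,z,np.radians(t)),1),z) for z in np.arange(184,236,1)) for t in (25,30,35,40)}
    print(x,[round(float(b),1) for b in best],{k:(float(a),float(b)) for k,(a,b) in f.items()})
E
```

```text
top [269 184  13  12 129] [275.023 189.457] [565.57  147.462  22.   ]
scene [353 257  15  17 184] [360.19  264.516] [571.659 147.996  22.   ]
t 0.1 pos [203.382 590.436 230.324] F [-0.37  -0.665  0.203] w 85.26464063511278
[577.1 515.5  31.4] [ 0.002 -0.001  0.824]
-45 [7.0, -35.0, 190.0, 0.0] {25: (3.4, 190.0), 30: (2.5, 190.0), 35: (1.6, 190.0), 40: (0.6, 190.0)}
-50 [7.0, -35.0, 190.0, 0.0] {25: (3.4, 190.0), 30: (2.5, 190.0), 35: (1.6, 190.0), 40: (0.6, 190.0)}
-55 [7.0, -35.0, 190.0, 0.0] {25: (3.4, 190.0), 30: (2.5, 190.0), 35: (1.6, 190.0), 40: (0.6, 190.0)}
-60 [7.0, -35.0, 190.0, 0.0] {25: (3.4, 190.0), 30: (2.5, 190.0), 35: (1.6, 190.0), 40: (0.6, 190.0)}
-65 [6.4, -30.0, 190.0, 5.0] {25: (3.4, 190.0), 30: (2.5, 190.0), 35: (1.6, 190.0), 40: (0.6, 190.0)}
-70 [4.7, -20.0, 191.0, 15.0] {25: (4.0, 191.0), 30: (3.5, 191.0), 35: (2.6, 191.0), 40: (2.3, 192.0)}
-75 [4.5, 0.0, 193.0, 35.0] {25: (4.2, 193.0), 30: (4.5, 192.0), 35: (4.5, 193.0), 40: (3.9, 194.0)}
-80 [5.9, -15.0, 198.0, 50.0] {25: (2.4, 197.0), 30: (3.3, 197.0), 35: (4.2, 197.0), 40: (5.0, 197.0)}
-85 [6.8, -20.0, 204.0, 55.0] {25: (1.5, 206.0), 30: (2.5, 206.0), 35: (3.4, 205.0), 40: (4.3, 205.0)}
-90 [5.4, -25.0, 211.0, 60.0] {25: (2.8, 211.0), 30: (3.4, 211.0), 35: (4.0, 212.0), 40: (4.8, 212.0)}
-95 [8.1, -25.0, 235.0, 60.0] {25: (4.6, 215.0), 30: (4.9, 216.0), 35: (5.2, 217.0), 40: (5.4, 217.0)}
-100 [12.0, -25.0, 235.0, 60.0] {25: (5.5, 218.0), 30: (5.8, 219.0), 35: (6.8, 235.0), 40: (7.8, 235.0)}
-105 [15.2, -20.0, 235.0, 55.0] {25: (8.9, 235.0), 30: (10.0, 235.0), 35: (10.9, 235.0), 40: (12.0, 235.0)}
-110 [18.1, -15.0, 235.0, 50.0] {25: (13.4, 235.0), 30: (14.4, 235.0), 35: (15.5, 235.0), 40: (16.5, 235.0)}
```

Request:
servo_tool([
  [[60, 577, 515, 20, 0, 0, 0.824], [60, 577, 515, 20, 0, 0, 0.824], [60, 577, 515, 20, 0, 0, 0.824], [60, 577, 515, 20, 0, 0, 0.824], [60, 577, 515, 20, 0, 0, 0.824], [60, 577, 515, 20, 0, 0, 0.824], [60, 577, 515, 20, 0, 0, 0.824], [60, 577, 515, 20, 0, 0, 0.824], [60, 577, 515, 20, 0, 0, 0.824], [60, 577, 515, 20, 0, 0, 0.824]],
])

```text
clock: 1.35
position: [509.3, 43.8, 215.0]
ee_rot: [0.838, -0.546, -0.0, -0.0]
contact_force: [0.6, 0.9, 0.4]
gripper_width: 59.8
grasp_force: 0.0
```

Request:
servo_tool([
  [[60, 147, -14, 60, 0, 0, 0], [60, 147, -14, 60, 0, 0, 0], [60, 147, -14, 60, 0, 0, 0], [60, 147, -14, 110, 0, 0, 0], [60, 147, -14, 150, 0, 0, 0], [60, 147, -14, 180, 0, 0, 0], [60, 147, -14, 198, 0, 0, 0], [60, 147, -14, 203, 0, 0, 0], [60, 147, -14, 203, 0, 0, 0]],
])

```text
clock: 2.48
position: [580.9, -83.2, 12.2]
ee_rot: [0.838, -0.546, -0.0, 0.0]
contact_force: [0.5, 0.4, -0.6]
gripper_width: 60.2
grasp_force: 0.0
```

```bash
python3 - <<'E'
from h import *
# tool poses for tin centres; lead 49
def P(c,a,z=12,L=49):
    a=np.radians(a); return ((c[0]-L*np.cos(a),c[1]-L*np.sin(a),z),Rd(a-np.pi))
s=arm.read_state(); print(s["ee_rot"])
go([P((551,-16.5),113.8),P((480,145),113.8),P((480,145),74),P((515.5,265),74)])
E
```

```text
[ 0.838 -0.546 -0.     0.   ]
t 2.475 pos [580.922 -83.168  12.177] F [ 0.516  0.362 -0.648] w 60.20994593395437
[-24.1   0.5   0.2] [ 0. -0. -0.]
[-200.5    0.3    0.2] [ 0. -0. -0.]
[-211.8   31.7    0.2] [ 0.    -0.     0.694]
[-307.3  -49.2    0.2] [ 0.    -0.     0.694]
```

Request:
servo_tool([
  [[60, -18, 0, 0, 0, 0, 0], [60, -26, 0, 0, 0, 0, 0], [60, -36, 0, 0, 0, 0, 0], [60, -50, 0, 0, 0, 0, 0], [60, -66, 0, 0, 0, 0, 0], [60, -82, 0, 0, 0, 0, 0], [60, -98, 0, 0, 0, 0, 0], [60, -114, 0, 0, 0, 0, 0], [60, -126, 0, 0, 0, 0, 0], [60, -134, 0, 0, 0, 0, 0]],
])

```text
clock: 3.72
position: [526.6, 40.3, 12.6]
ee_rot: [0.838, -0.546, 0.0, -0.0]
contact_force: [1.6, -4.1, 5.4]
gripper_width: 59.9
grasp_force: 3.3
```

```bash
python3 - <<'E'
from h import *
im=arm.get_image("top"); cv2.imwrite("pics/t1.png",cv2.resize(im[140:270,200:400,::-1],None,fx=4,fy=4,interpolation=cv2.INTER_CUBIC))
def P(c,a,z=12,L=49):
    a=np.radians(a); return ((c[0]-L*np.cos(a),c[1]-L*np.sin(a),z),Rd(a-np.pi))
go([P((480,145),113.8)]+[P((480+f*.3*35.5,145+f*.3*120),113.8-40*f) for f in (.25,.5,.75,1)]+[P((515.5,265),74)])
E
```

```text
t 3.775 pos [526.29   40.928  12.478] F [ 1.333 -1.346  2.965] w 60.005159369487714
[-64.9   0.3   0.5] [-0.     0.     0.001]
[-72.8   2.7   0.5] [-0.     0.     0.175]
[-82.2   4.9   0.5] [-0.    0.    0.35]
[-93.    6.6   0.5] [-0.     0.     0.524]
[-105.     7.5    0.5] [-0.     0.     0.699]
[-171.7  -49.3    0.5] [-0.     0.     0.695]
```

View pics/t1.png

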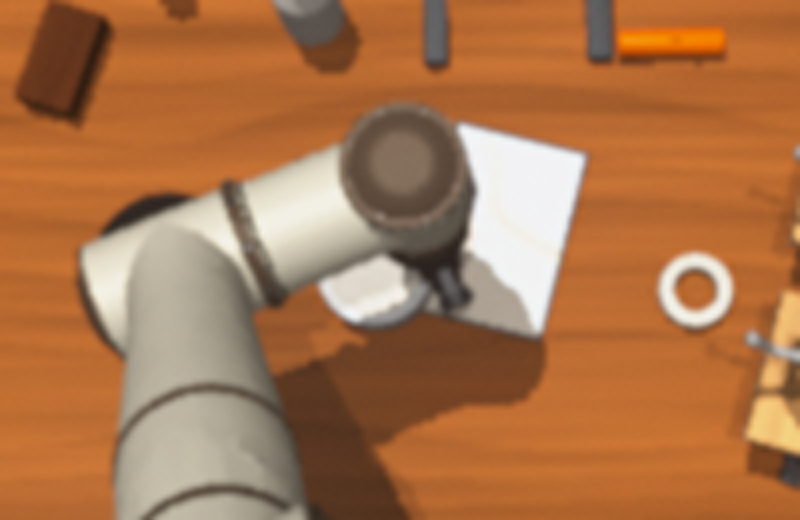

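The tin, at about (375,290) in the crop, is nestled ahead of the fingers, and the weight is hidden behind the arm. I'll keep pushing through the curve.

Request:
servo_tool([
  [[60, -12, 0, 0, 0, 0, 0], [60, -26, 0, 0, 0, 0, 0], [60, -40, 0, 0, 0, 0, 0], [60, -54, 0, 0, 0, 0, 0], [60, -65, 0, 0, 0, 0, 0], [60, -73, 2.5, 0, 0, 0, 0.175], [60, -82, 5, 0, 0, 0, 0.35], [60, -93, 6.5, 0, 0, 0, 0.524], [60, -105, 7.5, 0, 0, 0, 0.697], [60, -109, 4, 0, 0, 0, 0.697]],
])

```text
clock: 5.03
position: [476.3, 137.2, 11.1]
ee_rot: [-0.602, 0.799, 0.001, -0.003]
contact_force: [-1.3, -1.6, 0.2]
gripper_width: 60.0
grasp_force: 1.0
```

```bash
python3 - <<'E'
from h import *
im=arm.get_image("scene"); cv2.imwrite("pics/s1.png",cv2.resize(im[200:320,300:480,::-1],None,fx=4.4,fy=4.4,interpolation=cv2.INTER_CUBIC))
def P(c,a,z=12,L=49):
    a=np.radians(a); return ((c[0]-L*np.cos(a),c[1]-L*np.sin(a),z),Rd(a-np.pi))
go([P((516,265),74)])
E
```

```text
t 5.075 pos [477.767 138.047  11.327] F [-0.099  0.135 -1.324] w 59.847728719154304
[-83.6  -1.8  -0.8] [ 0.002 -0.002  0.001]
```

View pics/s1.png

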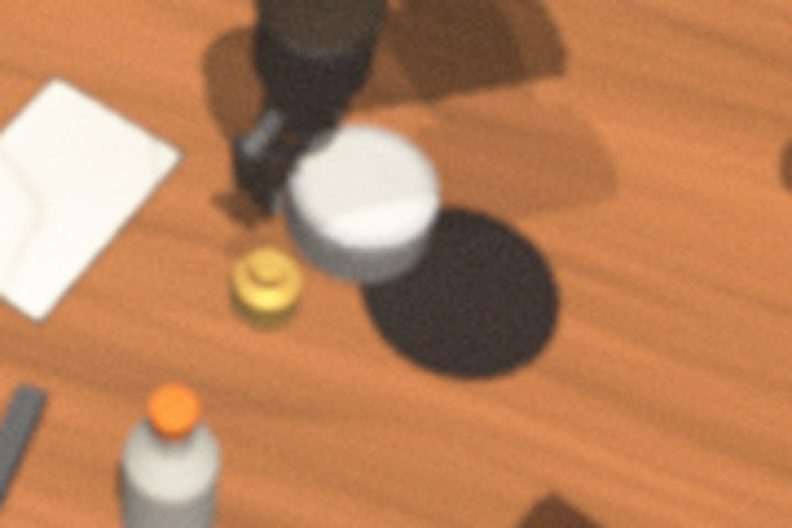

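The tin, with its top centre at about (366,187), is nestled and has reached the disc's edge. The weight at (266,285) is untouched.

Request:
servo_tool([
  [[60, -10, 0, 0, 0, 0, 0], [60, -22, -1, 0, 0, 0, 0], [60, -34, -1, 0, 0, 0, 0], [60, -46, -1, 0, 0, 0, 0], [60, -57, -1.5, 0, 0, 0, 0], [60, -66, -2, 0, 0, 0, 0], [60, -73, -2, 0, 0, 0, 0], [60, -78, -2, 0, 0, 0, 0], [60, -80, -2, 0, 0, 0, 0], [60, -80, -2, 0, 0, 0, 0]],
])

```text
clock: 6.32
position: [503.5, 214.1, 12.3]
ee_rot: [-0.601, 0.799, 0.0, 0.0]
contact_force: [-0.9, -0.8, -1.0]
gripper_width: 60.2
grasp_force: 0.3
```

```bash
python3 - <<'E'
from h import *
print("prev tin",ray("scene",(366.5/4.4-.5+300,187.5/4.4-.5+200),45))
s=arm.read_state(); print(s["position"],s["ee_rot"])
for n in ("top","scene"):
    im=arm.get_image(n)
    z=proj(n,(516,265,22)).astype(int); print(z)
    c=im[z[1]-40:z[1]+40,z[0]-50:z[0]+50,::-1]; cv2.imwrite(f"pics/d_{n}.png",cv2.resize(c,None,fx=4,fy=4,interpolation=cv2.INTER_CUBIC))
cv2.imwrite("pics/d.png",np.hstack([cv2.imread("pics/d_top.png"),cv2.imread("pics/d_scene.png")]))
E
```

```text
prev tin [491.494 188.428  45.   ]
[503.525 214.09   12.254] [-0.601  0.799  0.     0.   ]
[239 204]
[405 261]
```

View pics/d.png

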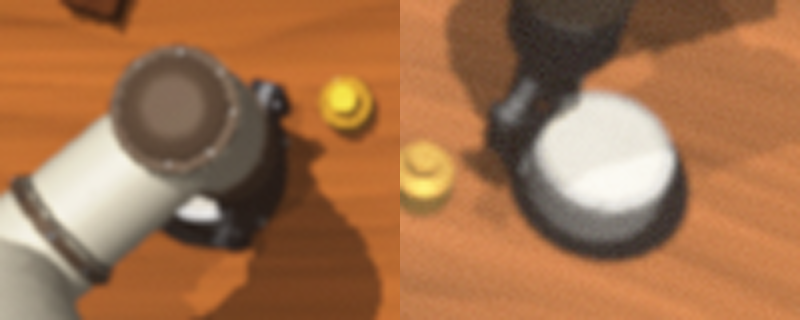

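Request:
servo_tool([
  [[60, 6, 0, 0, 0, 0, 0], [60, 18, 0, 0, 0, 0, 0], [60, 40, 0, 0, 0, 0, 0], [60, 60, 0, -30, 0, 0, 0], [60, 100, 0, -80, 0, 0, 0], [60, 150, 0, -130, 0, 0, 0], [60, 190, 0, -180, 0, 0, 0], [60, 200, 0, -240, 0, 0, 0], [60, 200, 0, -285, 0, 0, 0], [60, 200, 0, -285, 0, 0, 0]],
])

```text
clock: 7.68
position: [448.8, 20.8, 301.6]
ee_rot: [-0.6, 0.8, -0.002, 0.005]
contact_force: [0.6, -0.3, -1.0]
gripper_width: 60.1
grasp_force: 0.0
```

```bash
python3 - <<'E'
from h import *
t=ray("scene",(406,259),45); print("tin seen",t)
s=arm.read_state(); print(s["joints"],s["position"],s["ee_rot"])
im=arm.get_image("top"); c=im[190-10:190+35,215:270,::-1]
m=(c.min(2)>140).astype(np.uint8); n,l,st,ce=cv2.connectedComponentsWithStats(m); j=1+st[1:,4].argmax(); print(st[j],ray("top",ce[j]+[215,180],40))
im2=im[150:280,290:450,::-1]; cv2.imwrite("pics/top2.png",cv2.resize(im2,None,fx=4.6,fy=4.6,interpolation=cv2.INTER_CUBIC))
# predicted board-top centre and block pixels
q=np.array([467.75,-306.8,-1.858]); 
def W(x,y,z): c,S=np.cos(q[2]),np.sin(q[2]); return (q[0]+c*x-S*y,q[1]+S*x+c*y,z)
for x in (-40,-45,-50,-55): 
  for n in("top","scene"): print(x,n,[proj(n,W(x+dx,-70+dy,243)) for dx,dy in((-6,-22),(-6,22),(6,22),(6,-22))])
E
```

```text
tin seen [522.261 263.37   45.   ]
[ 0.411  0.025 -0.279  0.001 -1.256 -0.694] [448.81   20.824 301.571] [-0.6    0.8   -0.002  0.005]
[   0   10   55   35 1364] [498.667 245.41   40.   ]
-40 top [array([403.607, 234.76 ]), array([407.514, 219.516]), array([411.721, 220.68 ]), array([407.833, 235.939])]
-40 scene [array([257.974, 132.754]), array([247.051, 140.682]), array([244.088, 138.992]), array([255.023, 131.134])]
-45 top [array([401.847, 234.27 ]), array([405.762, 219.032]), array([409.968, 220.195]), array([406.071, 235.448])]
-45 scene [array([259.212, 133.433]), array([248.294, 141.391]), array([245.319, 139.694]), array([256.25 , 131.807])]
-50 top [array([400.088, 233.78 ]), array([404.011, 218.548]), array([408.215, 219.71 ]), array([404.311, 234.957])]
-50 scene [array([260.454, 134.115]), array([249.541, 142.103]), array([246.555, 140.399]), array([257.481, 132.483])]
-55 top [array([398.33 , 233.289]), array([402.261, 218.063]), array([406.463, 219.226]), array([402.551, 234.466])]
-55 scene [array([261.701, 134.8  ]), array([250.793, 142.817]), array([247.796, 141.107]), array([258.716, 133.161])]
```

```bash
python3 - <<'E'
from h import *
q=np.array([467.75,-306.8,-1.858])
def W(x,y,z): c,S=np.cos(q[2]),np.sin(q[2]); return (q[0]+c*x-S*y,q[1]+S*x+c*y,z)
out=[]
for n,o in(("top",(385,205)),("scene",(225,115))):
    im=cv2.imread(f"pics/{n}0.png")[o[1]:o[1]+55,o[0]:o[0]+45]; im=cv2.resize(im,None,fx=8.8,fy=8.8,interpolation=cv2.INTER_CUBIC)
    for x,col in((-45,(255,0,0)),):
        for pts in ([W(x+dx,-70+dy,243) for dx,dy in((-6,-22),(-6,22),(6,22),(6,-22))],[W(-92,-70,214.6),W(-75,-70,190),W(-6,-70,190)]):
            p=np.array([(np.array(proj(n,v))-o+.5)*8.8 for v in pts]).astype(np.int32); cv2.polylines(im,[p],len(p)==4,col,1)
    out.append(im)
cv2.imwrite("pics/ov.png",np.hstack(out))
E
```

```text
(no output)
```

View pics/ov.png

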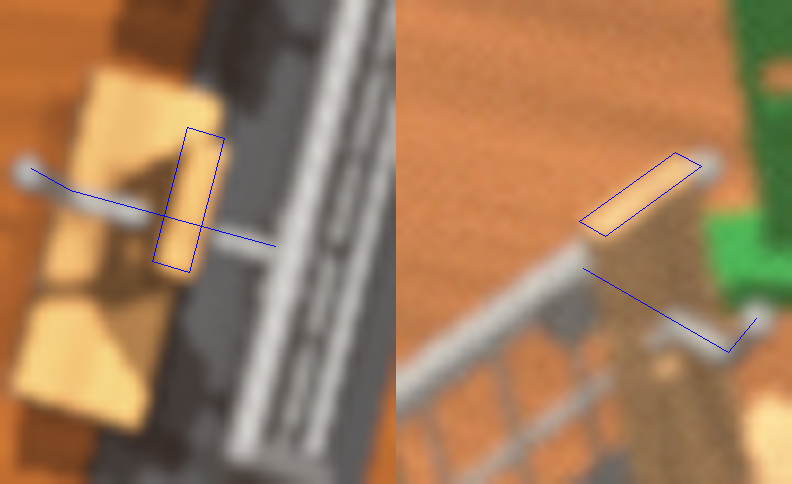

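The predicted outline sits on the board top to within about 1 px in both views: (153–225, 128–272) left and (580–702, 152–237) right. Next I approach from above.

```bash
cat >> h.py <<'E'
Q=np.array([467.75,-306.8,-1.858])
OX=np.array([np.cos(Q[2]),np.sin(Q[2]),0]); OY=np.array([-np.sin(Q[2]),np.cos(Q[2]),0])
def W(x,y,z): return np.array([Q[0],Q[1],0])+OX*x+OY*y+np.array([0,0,z])
def own(p): d=np.array(p)-[Q[0],Q[1],0]; return np.array([d@OX,d@OY,d[2]])
PS=Q[2]+np.pi/2
E
python3 - <<'E'
from h import *
go([(W(-44,-70,300),Rd(PS)),(W(-44,-70,209),Rd(PS))])
E
```

```text
t 7.725 pos [447.398  20.907 298.662] F [ 0.037  0.012 -1.269] w 59.80981440440617
[264.7 -41.3  -2.1] [-0.005  0.    -1.567]
[265.  -41.1  88.9] [-0.005  0.    -1.567]
```

Request:
servo_tool([
  [[36, 265, -41, -2, 0, 0, -1.567], [36, 265, -41, -2, 0, 0, -1.567], [36, 265, -41, -2, 0, 0, -1.567], [36, 265, -41, -2, 0, 0, -1.567], [36, 265, -41, -2, 0, 0, -1.567], [36, 265, -41, -2, 0, 0, -1.567], [36, 265, -41, -2, 0, 0, -1.567], [36, 265, -41, -2, 0, 0, -1.567], [36, 265, -41, -2, 0, 0, -1.567], [36, 265, -41, -2, 0, 0, -1.567]],
])

```text
clock: 8.98
position: [412.0, -244.1, 297.3]
ee_rot: [0.99, -0.143, -0.002, -0.0]
contact_force: [-0.1, 0.2, -0.2]
gripper_width: 36.0
grasp_force: 0.0
```

```bash
python3 - <<'E'
from h import *
s=arm.read_state(); print(s["joints"],own(s["position"]))
go([(W(-44,-70,300),Rd(PS)),(W(-44,-70,209),Rd(PS))])
arm.camera_params("wrist")
p=arm.camera_params("wrist"); im=arm.get_image("wrist"); cv2.imwrite("pics/w1.png",im[:,:,::-1])
K=p["intrinsics"]; print(K)
def fe(X):
    c=p["R"]@X+p["t"]; th=np.arctan2(np.hypot(c[0],c[1]),c[2]); a=np.arctan2(c[1],c[0]); return [K[0,2]+K[0,0]*th*np.cos(a),K[1,2]+K[1,1]*th*np.sin(a)]
for n,x in dict(top1=(-50,-92,243),top2=(-50,-48,243),top3=(-38,-48,243),top4=(-38,-92,243),ball=(-92,-70,214.6),bend=(-75,-70,190),rail0=(0,-135,190)).items(): print(n,fe(W(*x)))
E
```

```text
[-0.195  0.09  -0.219 -0.001 -1.266  1.479] [-44.4   -71.195 297.288]
t 8.975 pos [ 412.048 -244.051  297.288] F [-0.086  0.166 -0.171] w 36.02930846224895
[ 1.2  0.4 -2.7] [-0.     0.004  0.   ]
[ 1.5  0.4 88.3] [-0.     0.004  0.   ]
[[309.707   0.    318.314]
 [  0.    309.707 205.949]
 [  0.      0.      1.   ]]
top1 [np.float64(310.5660860184252), np.float64(253.56201128080602)]
top2 [np.float64(310.0246690238754), np.float64(193.4672122647935)]
top3 [np.float64(328.253803496116), np.float64(193.47235268313733)]
top4 [np.float64(327.5374516513161), np.float64(253.55786002604333)]
ball [np.float64(257.173977708751), np.float64(211.10524449897983)]
bend [np.float64(282.24676149723643), np.float64(201.76868199870813)]
rail0 [np.float64(366.253612830645), np.float64(268.872879593574)]
```

View pics/w1.png

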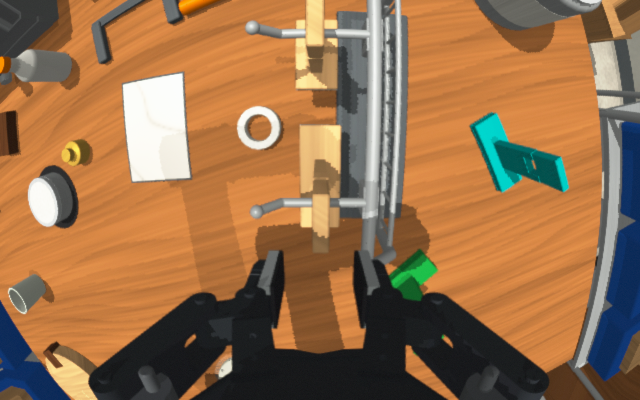

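The wrist view matches the predictions: the ball tip is at (257,211) and the board top spans (313–328, 193–253), about 1 mm towards the rail. The tin is on the disc at (45,201). I'll descend and grip.

Request:
servo_tool([
  [[36, 1.2, 1.4, 30, 0, 0, 0], [36, 1.2, 1.4, 60, 0, 0, 0], [36, 1.2, 1.4, 78, 0, 0, 0], [36, 1.2, 1.4, 87, 0, 0, 0], [36, 1.2, 1.4, 87, 0, 0, 0], [24, 1.2, 1.4, 87, 0, 0, 0], [16, 1.2, 1.4, 87, 0, 0, 0], [8, 1.2, 1.4, 87, 0, 0, 0], [4, 1.2, 1.4, 87, 0, 0, 0], [4, 1.2, 1.4, 87, 0, 0, 0]],
])

```text
clock: 10.28
position: [414.5, -246.0, 212.9]
ee_rot: [0.99, -0.142, 0.001, 0.0]
contact_force: [-0.5, 0.9, 5.0]
gripper_width: 11.1
grasp_force: 60.7
```

```bash
python3 - <<'E'
from h import *
s=arm.read_state(); print(s["joints"],own(s["position"]),s["grasp_force"],s["gripper_width"],s["contact_force"],s["wrist_torque"])
E
```

```text
[-0.197  0.155 -0.361  0.    -1.053  1.482] [-43.211 -68.272 212.911] 60.697699785232544 11.080503681480286 [-0.457  0.937  4.956] [0.174 0.16  0.029]
```

```bash
cat >> h.py <<'E'
HO=30.0
def T(x,z,deg,y=-69):
    th=np.radians(deg); return (W(x+HO*np.sin(th),y,z+HO*np.cos(th)),Rd(PS,OY,th))
E
python3 - <<'E'
from h import *
go([T(-43.2,190,0),T(-60,190,0),T(-66,190.5,10),T(-70,191,20),T(-73,192,28)])
E
```

```text
t 10.275 pos [ 414.515 -246.019  212.911] F [-0.457  0.937  4.956] w 11.080503681480286
[-0.7  0.  -7.1] [ 0.    -0.001  0.002]
[ -0.7 -16.8  -7.1] [ 0.    -0.001  0.002]
[ -0.7 -17.6  -7.1] [ 0.175 -0.001  0.002]
[ -0.7 -16.5  -6.3] [ 0.349 -0.001  0.002]
[ -0.7 -15.7  -5.6] [ 0.489 -0.001  0.002]
```

Request:
servo_tool([
  [[4, 0, 0, -3, 0, 0, 0], [4, 0, 0, -6, 0, 0, 0], [4, 0, 0, -7, 0, 0, 0], [4, 0, 0, -7, 0, 0, 0]],
])

```text
clock: 10.78
position: [414.0, -245.8, 218.9]
ee_rot: [0.99, -0.142, -0.0, -0.0]
contact_force: [0.5, 0.6, -2.4]
gripper_width: 11.1
grasp_force: 59.8
```

```bash
python3 - <<'E'
from h import *
s=arm.read_state(); print(own(s["position"]),s["grasp_force"])
go([T(-43.2,190,0),T(-60,190,0),T(-66,190.5,10),T(-70,191,20),T(-73,192,28)])
E
```

```text
[-43.296 -68.87  218.91 ] 59.79666709899902
t 10.775 pos [ 413.965 -245.768  218.91 ] F [ 0.471  0.617 -2.432] w 11.079051405331851
[-0.1  0.1 -1.1] [-0.     0.001  0.001]
[ -0.1 -16.7  -1.1] [-0.     0.001  0.001]
[ -0.1 -17.5  -1.1] [0.174 0.001 0.001]
[ -0.1 -16.4  -0.3] [0.349 0.001 0.001]
[ -0.1 -15.6   0.4] [0.489 0.001 0.001]
```

Request:
servo_tool([
  [[4, 0, -6, -1, 0, 0, 0], [4, 0, -13, -1, 0, 0, 0], [4, 0, -17, -1, 0, 0, 0], [4, 0, -17.3, -1, 0.09, 0, 0], [4, 0, -17.5, -1, 0.174, 0, 0], [4, 0, -17, -0.7, 0.262, 0, 0], [4, 0, -16.4, -0.3, 0.349, 0, 0], [4, 0, -16, 0, 0.42, 0, 0], [4, 0, -15.6, 0.4, 0.489, 0, 0], [4, 0, -15.6, 0.4, 0.489, 0, 0]],
])

```text
clock: 12.02
position: [418.4, -231.9, 218.1]
ee_rot: [0.96, -0.139, 0.034, -0.239]
contact_force: [0.6, -0.5, -2.4]
gripper_width: 11.2
grasp_force: 59.8
```

```bash
python3 - <<'E'
from h import *
s=arm.read_state(); print(s["joints"],own(s["position"]),s["grasp_force"],s["wrist_torque"])
go([T(-73,192,28),T(-75,193,33),T(-80,197.5,39),T(-85,204.5,42),T(-90,211.5,42),T(-95,217,42),T(-105,229,40),T(-120,245,35),T(-140,255,20),T(-170,255,0)])
E
```

```text
[-0.497  0.257 -0.122 -0.491 -1.333  1.932] [-57.827 -68.506 218.144] 59.75024163722992 [-1.433  0.376  0.024]
t 12.025 pos [ 418.431 -231.935  218.144] F [ 0.581 -0.489 -2.4  ] w 11.241548830676814
[-0.5 -1.1  0.2] [ 0.001  0.001 -0.001]
[-0.5 -0.7  0.4] [ 0.088  0.001 -0.001]
[-0.5 -4.2 -0.8] [ 0.193  0.001 -0.001]
[ -0.5 -10.3  -4.3] [ 0.245  0.001 -0.001]
[ -0.5 -18.   -8.2] [ 0.245  0.001 -0.001]
[ -0.5 -25.  -10.7] [ 0.245  0.001 -0.001]
[ -0.5 -40.5 -16.8] [ 0.21   0.001 -0.001]
[ -0.6 -63.8 -24.4] [ 0.123  0.001 -0.001]
[ -0.6 -94.  -23.8] [-0.139  0.001 -0.001]
[  -0.6 -130.4   -6.5] [-0.488  0.001 -0.001]
```

Request:
servo_tool([
  [[4, -0.5, -1, 0.4, 0.088, 0, 0], [4, -0.5, -4.2, -0.8, 0.193, 0, 0], [4, -0.5, -10.3, -4.3, 0.245, 0, 0], [4, -0.5, -18, -8.2, 0.245, 0, 0], [4, -0.5, -25, -10.7, 0.245, 0, 0], [4, -0.5, -33, -14, 0.23, 0, 0], [4, -0.5, -40.5, -17, 0.21, 0, 0], [4, -0.5, -40.5, -17, 0.21, 0, 0]],
])

```text
clock: 13.02
position: [426.2, -203.3, 254.1]
ee_rot: [0.93, -0.133, 0.05, -0.338]
contact_force: [-0.6, -0.0, -3.4]
gripper_width: 11.3
grasp_force: 59.9
```

```bash
python3 - <<'E'
from h import *
s=arm.read_state(); print(s["joints"],own(s["position"]),s["grasp_force"],s["wrist_torque"])
go([T(-105,229,40),T(-120,245,35),T(-140,255,20),T(-170,255,0)])
E
```

```text
[-0.569  0.269 -0.041 -0.667 -1.507  1.986] [-87.462 -69.167 254.08 ] 59.93225634098053 [-1.906  0.614 -0.011]
t 13.025 pos [ 426.192 -203.327  254.08 ] F [-0.602 -0.03  -3.432] w 11.271003807248512
[0.2 2.7 0.5] [0.001 0.    0.004]
[  0.3 -21.7  -2. ] [-0.087 -0.     0.004]
[  0.4 -51.1   4.8] [-0.349 -0.001  0.004]
[  0.5 -83.1  29.3] [-0.698 -0.001  0.004]
```

Request:
servo_tool([
  [[4, 0.2, -10, -1, -0.03, 0, 0], [4, 0.3, -22, -2, -0.087, 0, 0], [4, 0.4, -36, 0, -0.2, 0, 0], [4, 0.4, -51, 5, -0.349, 0, 0], [4, 0.5, -67, 17, -0.52, 0, 0], [4, 0.5, -83, 29, -0.698, 0, 0.004], [4, 0.5, -83, 29, -0.698, 0, 0.004]],
])

```text
clock: 13.9
position: [449.7, -120.8, 283.8]
ee_rot: [0.99, -0.14, -0.001, -0.0]
contact_force: [-0.5, 0.7, -2.3]
gripper_width: 10.8
grasp_force: 59.9
```

```bash
python3 - <<'E'
from h import *
s=arm.read_state(); print(s["joints"],own(s["position"]),s["grasp_force"],s["wrist_torque"])
im=arm.get_image("top")
P=np.array([[634.367,17.203],[605.48,-92.096],[446.326,-51.111],[476.382,58.852]]); S=np.array([[635.956,16.026],[607.277,-91.049],[451.427,-47.835],[481.15,56.739]])
M=(P+S)/2; d=(M[0]+M[1]-M[2]-M[3]); a=np.arctan2(d[1],d[0]); d2=M[0]+M[3]-M[1]-M[2]; a2=np.arctan2(d2[1],d2[0])-np.pi/2; print("plate ang",a,a2,"ctr",M.mean(0))
# wrist check
p=arm.camera_params("wrist"); im=arm.get_image("wrist"); cv2.imwrite("pics/w2.png",im[:,:,::-1])
w=cv2.imread("pics/w1.png")
ps=(a+a2)/2; c=M.mean(0); R=Rd(ps); 
# tcp ahead of block centre along board: keep tool over block axis
go([(np.array([*c,245]),R),(np.array([*c,135+2]),R)])
E
```

```text
[ 0.087  0.073 -0.271 -0.001 -1.228  1.204] [-173.296  -70.03   283.832] 59.939621686935425 [0.15  0.13  0.012]
plate ang -0.2593364213782446 -0.2658714563399993 ctr [542.296 -16.659]
t 14.0 pos [ 449.204 -123.878  283.895] F [-0.274  0.138 -2.145] w 10.936164300665236
[  59.  -129.1   39.1] [-0.002  0.002 -0.025]
[  59.2 -128.8  147.1] [-0.002  0.002 -0.025]
```

Request:
servo_tool([
  [[4, 20, -43, 10, 0, 0, -0.01], [4, 40, -86, 25, 0, 0, -0.02], [4, 55, -118, 45, 0, 0, -0.025], [4, 60.5, -129, 75, 0, 0, -0.025], [4, 60.5, -129, 105, 0, 0, -0.025], [4, 60.5, -129, 125, 0, 0, -0.025], [4, 60.5, -129, 137, 0, 0, -0.025], [4, 60.5, -129, 141, 0, 0, -0.025], [4, 60.5, -129, 141, 0, 0, -0.025]],
])

```text
clock: 15.12
position: [544.6, -19.4, 143.6]
ee_rot: [0.991, -0.132, -0.0, -0.001]
contact_force: [0.1, -0.3, -2.5]
gripper_width: 11.1
grasp_force: 60.0
```

```bash
python3 - <<'E'
from h import *
c=(542.3,-16.7); R=Rd(-0.2626)
go([(np.array([c[0]+1.5*np.cos(.26),c[1]-1.5*np.sin(.26),135]),R)])
im=arm.get_image("scene"); cv2.imwrite("pics/p.png",cv2.resize(im[165:285,240:390,::-1],None,fx=4.8,fy=4.8,interpolation=cv2.INTER_CUBIC))
E
```

```text
t 15.125 pos [544.589 -19.372 143.558] F [ 0.071 -0.312 -2.45 ] w 11.05270773618273
[-1.4 -2.   8.6] [-0.002  0.    -0.003]
```

View pics/p.png

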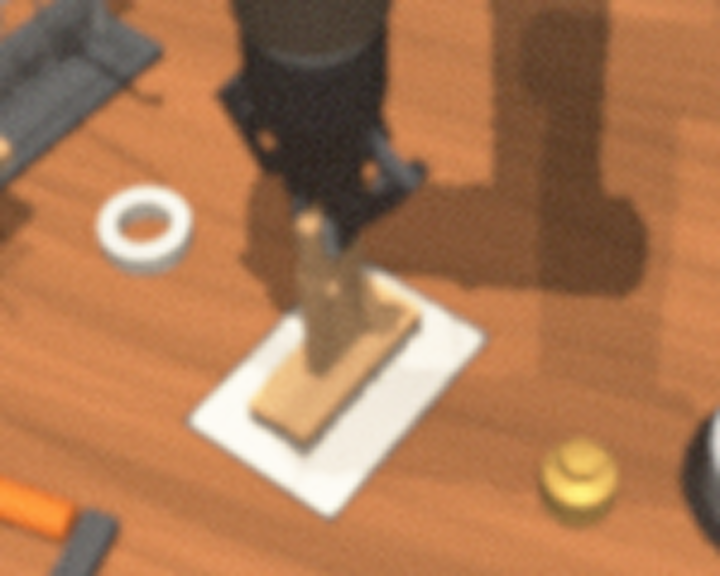

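The block hovers aligned over the plate, its sole running from (275,430) to (410,310) within the plate outline. I'll lower it slowly.

Request:
servo_tool([
  [[4, -1.4, -2, 3, 0, 0, 0], [4, -1.4, -2, 6, 0, 0, 0], [4, -1.4, -2, 7, 0, 0, 0], [4, -1.4, -2, 8, 0, 0, 0], [4, -1.4, -2, 8, 0, 0, 0]],
])

```text
clock: 15.8
position: [543.4, -16.4, 135.3]
ee_rot: [0.991, -0.132, -0.001, -0.001]
contact_force: [-1.0, 0.9, 1.0]
gripper_width: 11.2
grasp_force: 60.4
```

Request:
servo_tool([
  [[4, 0, 0, 0.4, 0, 0, 0], [4, 0, 0, 0.4, 0, 0, 0], [14, 0, 0, 0.4, 0, 0, 0], [22, 0, 0, 0, 0, 0, 0], [32, 0, 0, 0, 0, 0, 0], [36, 0, 0, 0, 0, 0, 0], [36, 0, 0, -20, 0, 0, 0], [36, 0, 0, -60, 0, 0, 0], [36, 0, 0, -110, 0, 0, 0], [36, 0, 0, -110, 0, 0, 0]],
])

```text
clock: 17.05
position: [546.0, -16.4, 249.8]
ee_rot: [0.991, -0.132, 0.004, -0.002]
contact_force: [0.3, -0.1, -0.2]
gripper_width: 35.7
grasp_force: 0.0
```

```bash
python3 - <<'E'
from h import *
s=arm.read_state(); print(s["position"],s["contact_force"],s["gripper_width"])
# numeric check in the scene view: wood mask of the block against the expected board top/sole
im=arm.get_image("scene")
c=np.array([542.3,-16.7]); a=-0.2626; u=np.array([np.cos(a),np.sin(a)]); v=np.array([np.sin(a),-np.cos(a)])
big=cv2.resize(im[165:285,240:420,::-1],None,fx=4.4,fy=4.4,interpolation=cv2.INTER_CUBIC)
def dr(P,z,col):
    p=np.array([(proj("scene",[*q,z])-[240,165]+.5)*4.4 for q in P]).astype(np.int32); cv2.polylines(big,[p],True,col,1)
for hu,hv,z,col in((60,23,20,(255,0,0)),(22,6,165,(255,0,0)),(80,55,0,(0,0,255))):
    dr([c+u*hu*i+v*hv*j for i,j in((1,1),(1,-1),(-1,-1),(-1,1))],z,col)
cv2.imwrite("pics/fin.png",big)
E
```

```text
[545.953 -16.438 249.775] [ 0.308 -0.129 -0.198] 35.72853497025862
```

View pics/fin.png

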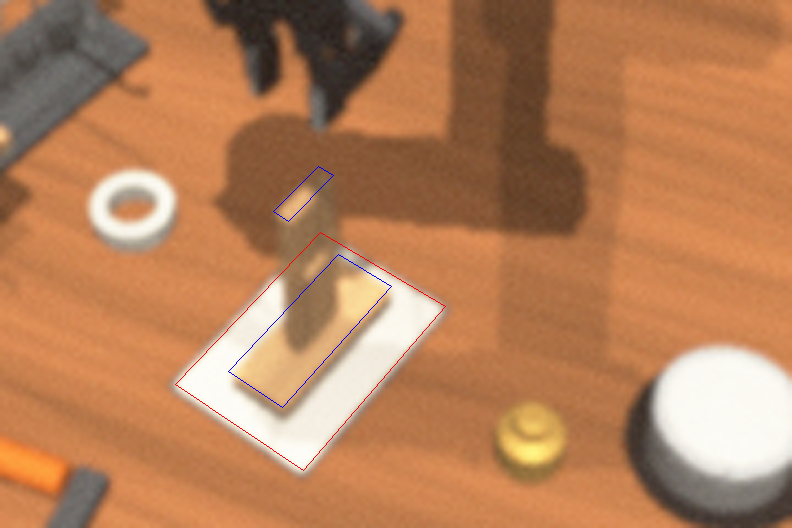

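The block stands upright and released, a few mm from the plate centre (sole outline at (230–390, 255–407)). The tin is on the disc at (725,415), and the gripper is clear.

```bash
python3 -c "
from bench import arm; print(arm.job_done())"
```

```text
the job is handed in; nothing more can be done
None
```

I handed the job in at about 17 s: the tin is on its disc about 4 mm off centre, and the long block stands upright and released a few mm from the plate centre; the short block and bystanders weren't touched, and no verdict came back.

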